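# Square up the pan guard

### The arm

A 6-joint arm with a two-finger parallel gripper is mounted at the origin on a cart in front of the work surface, level with it; the furniture and walls round the work are solid. World frame = base frame: x ahead of the robot, y to its left, z up, the work surface at z = 0. Lengths are in mm, angles in rad, forces in N, time in s.
With the tool pointing down it reaches from about 275 to 975 mm from the base axis. Payload 8.4 kg.
Tool frame: the origin (TCP) lies midway between the tips of the shut fingers; the grasp point (between the pads) lies 19 mm behind it; x points along the fingers, z is the direction in which the jaws open and shut, and the axes are right-handed (so a half turn about x gives the same grasp; the last joint's range is limited). The gripper opens to 92 mm and grips with 3 to 60 N. Pads are 20 mm wide; open, the fingers measure 128 mm over their backs; the gripper's body (75 mm by 189 mm) begins 69 mm behind the grasp point.
Start: joints at [1.285, 0.353, 1.633, -0, 1.155, -0.002], TCP at [175.002, 600.001, 177.383] pointing down, gripper open.
Joint ranges: [-2.63, 2.63], [-0.92, 2.1], [0.06, 2.66], [-1.3, 4.44], [0, 2.69], [-3.02, 3.02]. Speed limits (rad/s): [2.22, 2.22, 2.79, 3.14, 3.14, 3.14].

### API

Orientations are given as a rotation vector (axis times angle).
In Python, from cell import env gives the robot as it stands. Calls block until the motion is done:
- env.reach(position, orientation): joint-space move of the TCP to a pose.
- env.move_straight(position, ori=None, vel=150): straight line of the TCP; ori=None keeps the orientation; vel is the mean speed in mm/s.
- env.set_joints(angles): joint-space move.
- env.set_gripper(opening, strength=None): finger opening in mm; strength is the grip in N (None keeps the last); returns when the fingers have stopped.
- env.sleep(seconds).
- env.inverse_kinematics(position, orientation): joint angles nearest the present ones, or None.
- env.sense(): the state.
- env.get_image(name): name is "scene" or "top" or "wrist"; returns the picture (400x640x3 uint8, red, green, blue); there is no depth.
- env.camera_params(name): a dict with "camera_matrix" (3x3 intrinsics, pixels), "origin" and "orientation" of the camera in the world. Camera axes: x right, y up, looking along -z (the intrinsics and any distortion apply to the point x, -y, -z); pixel columns grow to the right and rows downward; lengths in mm; the calibration is good to about 2 mm. The wrist camera is an equidistant fisheye: a pixel r from the principal point sees the ray r / f radians off the axis. A picture is of the moment at which its call begins: read the wrist's pose just before it. camera_params takes no time and is no camera call; for the wrist camera it gives the pose at the moment of the call.
A pose or a line that the arm cannot do raises env.PlanningError and nothing moves.
- env.sign_off(): hands the job in, once; it reports no verdict.
Trained networks look in the newest picture that a camera, given by its name, has taken for a name from the list of things; names that differ only in an ending like _2 or _b are one class to them, and where a whole thing is asked for, a point or a joint stands for the part that bears it (a point fixed in the world has none). Each returns a list of dicts, best first, with "confidence" (0 to 1); they miss things now and then, are a little off and sometimes report something else, mostly with a low value. They report only what shows in the picture. A call takes as long as a camera call. They do not tell look-alikes from the thing itself.
- env.boxes_of(camera, query): "position" ([column, row] in pixels, amid what is visible of it).
The state is a dict: "time_s": time; "joint_positions": joint angles; "joint_velocities": joint speeds; "effort": joint torques, N m; "tool_pos": TCP position; "tool_rot": TCP orientation; "force": force on the tool from outside, world axes, zero at the start; "ft_torque": the same for the moment, N m; "gripper_width": finger opening in mm.
Only numpy, scipy, OpenCV 4.12 (cv2) and the standard library are available. Lean on these libraries where they do the work, as an engineer would, in place of code of your own. Each camera call takes 0.05 s, during which the arm holds its last target.

### The job

The hinged splash guard between the frying pan and the packing surface has sagged inwards and has to stand dead upright while a colleague tightens its clamp. Lift the try square up and off its hook, stand it on the worktop on the packing side with its thick stock upright facing the guard and its thin blade pointing away, and push it into the corner until the guard stands upright, the stock lies flush against it and the blade lies flat on the worktop. Finish while still gripping the square and pressing it lightly both down on the worktop and against the guard; leave the straightedge on its hook and the other things where they are.

Things in the scene. Friction and masses are not known exactly. Their poses are not given: they have to be found in the camera images.
- square: Aluminium try square, 0.3 kg, hung by its slot on one hook. An L in its y-z plane: upright stock 16 mm thick (x), 56 wide (y), 150 high; steel blade 5 mm thick, 36 high, leaving the stock's foot to -y; 126 mm long over all at the bottom. Origin: top edge of the slot (14 wide, 26 high), 92 above the bottom, 34 from the outer (+y) stock face. Hanging: x away from the robot, y left, z up.
- square_grip (a point): Where to grip the square from above, across the 16 mm thickness (the fingers close along the square's x): in the middle of the stock's width and thickness, 24 mm below its top end, 34 mm above and 6 mm to +y of the slot origin, 126 mm above the bottom edge. It slowly turns in the fingers about this point if its foot is dragged or pushed hard: slide it a few mm clear of the worktop, then press down. Axes as square.
- square_heel (a point): The outer right-angled corner of the square at the foot of the stock: on the outer (+y) face, at the bottom edge, middle of the thickness. The grip point is 126 mm above it and 28 mm to -y. Axes as square.
- square_toe (a point): The far end of the square's bottom edge, at the tip of the thin blade, 126 mm to -y of the heel.
- rail: Fixed steel utensil rail: foot 90 x 300 x 10 mm, cross bar along its y at 150 mm height, two hooks pointing along its -x (to the robot). Origin: under the foot's middle. Each hook is a 7 mm rod, 58 mm long from the bar's axis, then turned up: its tip is 10.5 mm above the rod's axis. Lift what hangs there 10 to 14 mm, then draw it off along -x. Nothing of the rail is above 161 mm.
- hook_left (a point): Top of the left hook's rod where a thing hangs: 42 mm in front of the bar, 70 mm to +y of the rail's middle, 153.5 mm up.
- hook_right (a point): The same on the right hook, 70 mm to -y of the rail's middle.
- straightedge: Plain flat steel straightedge, loose, 8 x 34 x 145 mm, hanging by its slot on the other hook; bystander, to be left hanging. Origin: middle of the top edge of its slot; its top end is 16 mm above that.
- pan_guard: Splash guard with bolted foot. Origin: on the worktop under the middle of the panel's packing-side face; that face, when upright, is the plane y = 0. x runs along the panel, y to the pan, z up. Panel: steel sheet 260 mm long, from 8 to 90 mm high, hinged at y = z = 10 mm. Foot and top lip lie on the +y side; a curved stay rod and clamp knob at x = 115 to 155 mm: use the middle.
- guard_panel (a joint): Lean of the guard panel in rad: 0 upright, positive towards the packing side (-y of pan_guard); 0.28 to 0.38 at the start (top edge 23 to 31 mm over), travel -0.12 to 0.45. Stiff sprung hinge: about 3 N at the top edge push it upright, its spring leans it back on to the square with about 1 N; it can be pushed past upright.
- order_pad: Order pad in front of the rail, 116 x 74 x 9 mm, bystander.
- marker_pen: Black marker pen, 134 mm long, in front of the rail, bystander.
- sauce_tub_1: Lidded sauce tub like the other, left of the rail, bystander.
- sauce_tub_0: Lidded sauce tub, 73 x 66 x 37 mm, right of the rail, bystander.
Not all that is in view belongs to the job. What is meant by the square is not yellow, and is the smaller of those in its own colour.

How it is judged:
By the outcome, as a careful person would: the job done as asked, in the order asked, and still so for the second after the job is handed in, while the arm keeps its last pose, push and grip.
It also fails if it takes over 45 s, if anything falls off the work surface, if the arm or the gripper's body presses on something with over 40 N, if the wrist force passes 120 N, or if a joint passes its speed limit or range.

## Working session

There is one attempt and no reset: what is moved stays moved. The work goes in short steps, each a Python script; the robot and the scene stay as the last script left them, time stands still between calls to the robot, and variables do not carry over. Pictures are saved under pics/ and viewed, and the job is handed in when it is done.

```bash
ls; mkdir -p pics; python3 - <<'E'
from cell import env
import cv2
for n in ("scene","top","wrist"):
    cv2.imwrite(f"pics/{n}0.png",env.get_image(n)[:,:,::-1])
    p=env.camera_params(n);print(n,p)
    for q in ("square","straightedge","rail","pan_guard","order_pad","marker_pen","sauce_tub_0"):
        print(q,[(d["position"],round(d["confidence"],2)) for d in env.boxes_of(n,q)])
s=env.sense();print(s)
E
```

```text
pics
scene {'camera_matrix': array([[389.76048699,   0.        , 319.9642852 ],
       [  0.        , 389.76048699, 203.61163625],
       [  0.        ,   0.        ,   1.        ]]), 'origin': array([ -103.9389281 , -1143.03283519,   714.07609046]), 'orientation': array([ 1.1170409 , -0.28348563, -0.44733731])}
square [([331.8, 215.5], 0.84), ([400.2, 280.3], 0.69), ([316.5, 269.4], 0.65), ([363.3, 253.9], 0.33)]
straightedge [([352.7, 237.9], 0.74)]
rail [([363.7, 254.7], 0.89), ([275.1, 189.9], 0.55)]
pan_guard [([272.1, 192.9], 0.69)]
order_pad []
marker_pen [([305.9, 254.7], 0.43)]
sauce_tub_0 [([429.4, 280.3], 0.53)]
top {'camera_matrix': array([[380.9077212 ,   0.        , 319.14184537],
       [  0.        , 380.9077212 , 196.62834195],
       [  0.        ,   0.        ,   1.        ]]), 'origin': array([ 312.65135033,  -35.87642329, 1306.10068987]), 'orientation': array([ 0.12232105, -0.15393198, -1.56795884])}
square [([400.6, 253.7], 0.77), ([338.4, 201.4], 0.67), ([446.0, 199.7], 0.61)]
straightedge [([379.6, 207.2], 0.65)]
rail [([356.2, 194.7], 0.8)]
pan_guard [([188.9
[... 615 characters left out ...]
)]
marker_pen []
sauce_tub_0 []
{'time_s': 1.2, 'joint_positions': array([ 1.28457205e+00,  3.53021393e-01,  1.63342958e+00, -2.19510556e-05,
        1.15522059e+00, -2.41495133e-03]), 'joint_velocities': array([ 0.00099307,  0.0015024 , -0.00079526, -0.00035769, -0.00084789,
       -0.00055826]), 'effort': array([-8.56823353e-04, -5.93782282e+01, -3.34555757e+01,  6.96352869e-02,
        1.59281917e-02, -1.47940096e-05]), 'tool_pos': array([175.01784462, 599.96563635, 177.35692037]), 'tool_rot': array([-0.9976957 ,  1.33024218,  0.99759047]), 'force': array([-1.10085694, -0.2484287 , -0.0341456 ]), 'ft_torque': array([0.02115468, 0.01124291, 0.01777517]), 'gripper_width': 92.12795856077194}
```

```bash
python3 - <<'E'
import cv2
a=cv2.imread("pics/scene0.png");b=cv2.imread("pics/top0.png")
cv2.imwrite("pics/s0c.png",cv2.resize(a[150:330,220:480],None,fx=3,fy=3,interpolation=cv2.INTER_CUBIC))
cv2.imwrite("pics/t0c.png",cv2.resize(b[130:300,120:480],None,fx=2.2,fy=2.2,interpolation=cv2.INTER_CUBIC))
E
```

```text
(no output)
```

View pics/scene0.png

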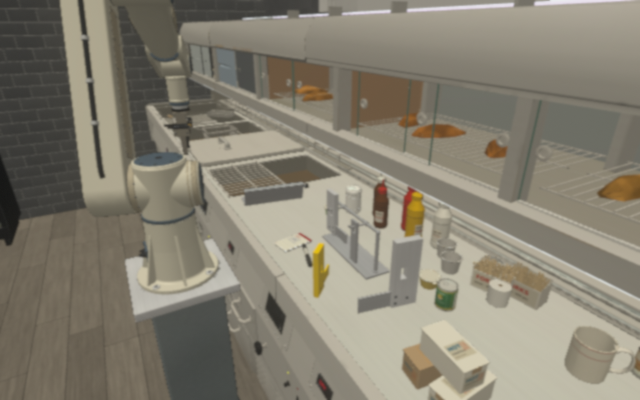

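View pics/s0c.png

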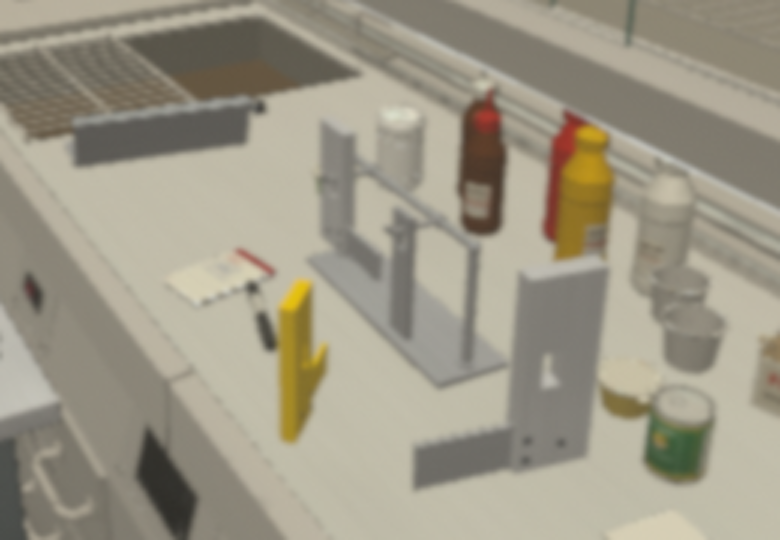

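View pics/t0c.png

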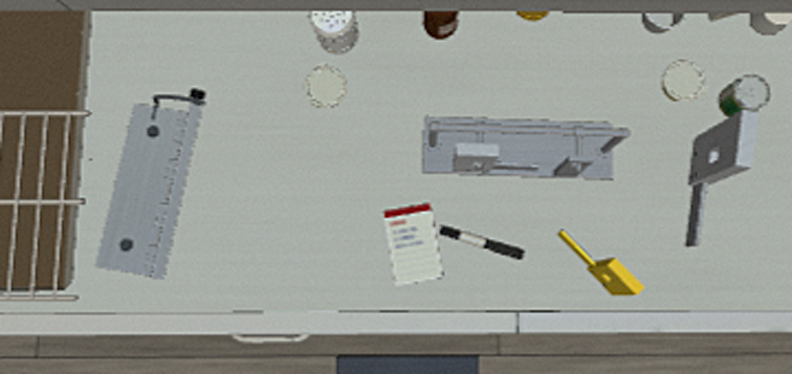

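View pics/wrist0.png

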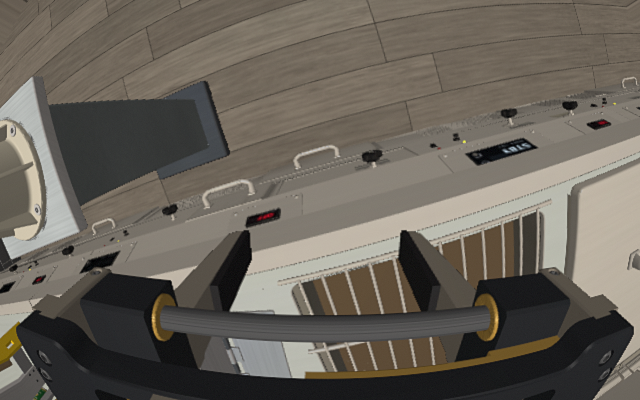

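Three squares are in view: yellow at scene (316,269), a large grey one standing at (400,280), and a small grey one hanging on the left hook at (332,215). The task wants "not yellow, the smaller in its own colour", which is the hanging one at (332,215) and top (338,201). I'll measure it next.

```bash
cat > h.py <<'E'
import numpy as np,cv2
from scipy.spatial.transform import Rotation as R
from scipy.optimize import least_squares
def proj(p,P,fish=False):
    P=np.atleast_2d(np.asarray(P,float))
    Rm=R.from_rotvec(p["orientation"]).as_matrix()
    c=(P-p["origin"])@Rm; v=c*[1,-1,-1]
    K=p["camera_matrix"]
    if fish:
        r=np.linalg.norm(v[:,:2],axis=1);th=np.arctan2(r,v[:,2]);s=th/np.maximum(r,1e-9)
        u=v[:,:2]*s[:,None]
    else: u=v[:,:2]/v[:,2:]
    return u*K[0,0]+K[:2,2]
def ray(p,uv,fish=False):
    K=p["camera_matrix"];d=(np.array(uv,float)-K[:2,2])/K[0,0]
    if fish:
        th=np.linalg.norm(d);v=np.array([*(d/max(th,1e-9)*np.sin(th)),np.cos(th)])
    else: v=np.array([*d,1.])
    v=R.from_rotvec(p["orientation"]).as_matrix()@(v*[1,-1,-1])
    return p["origin"],v/np.linalg.norm(v)
def atz(p,uv,z,fish=False):
    o,v=ray(p,uv,fish);return o+v*(z-o[2])/v[2]
def tri(rs):
    A=sum(np.eye(3)-np.outer(v,v) for o,v in rs);b=sum((np.eye(3)-np.outer(v,v))@o for o,v in rs)
    return np.linalg.solve(A,b)
def crop(src,dst,c0,r0,c1,r1,f):
    a=cv2.imread(src)[r0:r1,c0:c1];a=cv2.resize(a,None,fx=f,fy=f,interpolation=cv2.INTER_CUBIC)
    for c in range(c0,c1,10): cv2.putText(a,str(c),(int((c-c0)*f),9),0,.33,(0,0,255),1);cv2.line(a,(int((c-c0)*f),10),(int((c-c0)*f),14),(0,0,255),1)
    for r in range(r0,r1,10): cv2.putText(a,str(r),(0,int((r-r0)*f)),0,.33,(0,0,255),1)
    cv2.imwrite(dst,a)
E
python3 - <<'E'
from h import *
crop("pics/scene0.png","pics/s0d.png",315,180,405,285,5.6)
crop("pics/top0.png","pics/t0d.png",300,170,420,230,6.5)
crop("pics/top0.png","pics/t0e.png",155,160,225,265,5.5)
E
```

```text
(no output)
```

View pics/s0d.png

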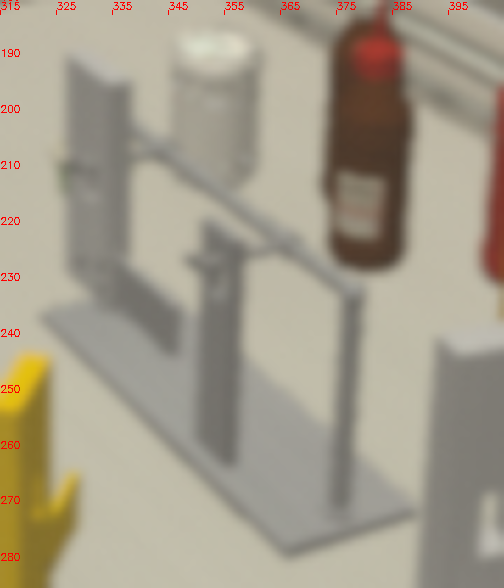

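View pics/t0d.png

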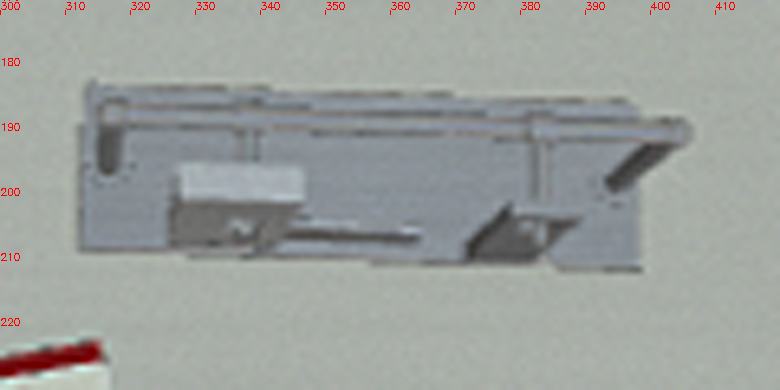

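View pics/t0e.png

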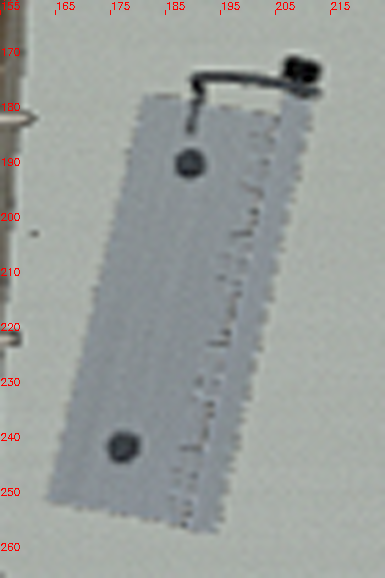

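```bash
python3 - <<'E'
from h import *
from cell import env
T=env.camera_params("top");S=env.camera_params("scene")
print("foot",*[atz(T,u,10).round(1) for u in [(312,209),(397.5,212),(397,187)]])
print("sq top",*[atz(T,u,211.5).round(1) for u in [(327,195.5),(346,196.3),(346,201.5),(327,200.7)]])
print("scene sqtop",*[atz(S,u,211.5).round(1) for u in [(326.3,190.3),(332,195.5),(336.5,194.8)]])
print("guard top edge",*[atz(T,u,86).round(1) for u in [(211.5,178),(193.5,257)]])
print("guard foot edge",*[atz(T,u,4).round(1) for u in [(179.5,178),(163,251)]])
g=np.array([a["position"] if 0 else 0 for a in []])
# scene: guard
p=env.camera_params("wrist");print("axis",-R.from_rotvec(p["orientation"]).as_matrix()[:,2])
s=env.sense();Rt=R.from_rotvec(s["tool_rot"]);Rc=R.from_rotvec(p["orientation"])
print("cam in tool",Rt.inv().apply(p["origin"]-s["tool_pos"]),(Rt.inv()*Rc).as_matrix().round(3), Rt.as_matrix().round(3))
E
python3 - <<'E'
from h import *
crop("pics/scene0.png","pics/s0g.png",235,170,325,220,8.5)
E
```

```text
foot [499.8 -37.7  10. ] [ 489.2 -332.3   10. ] [ 577.1 -334.1   10. ]
sq top [510.5 -81.3 211.5] [ 508.2 -136.8  211.5] [ 492.8 -136.6  211.5] [495.1 -81.2 211.5]
scene sqtop [492.6 -96.5 211.5] [ 487.2 -143.6  211.5] [ 502.9 -145.7  211.5]
guard top edge [591.2 290.3  86. ] [336.6 334.9  86. ]
guard foot edge [609.8 422.9   4. ] [358.4 462.8   4. ]
axis [ 0.27755782 -0.08209911 -0.95719454]
cam in tool [-2.06919599e+02  8.22488219e+01  1.05309619e-01] [[ 0.001  0.289 -0.957]
 [-0.     0.957  0.289]
 [ 1.     0.     0.001]] [[-0.   -0.96  0.28]
 [-0.    0.28  0.96]
 [-1.   -0.   -0.  ]]
```

View pics/s0g.png

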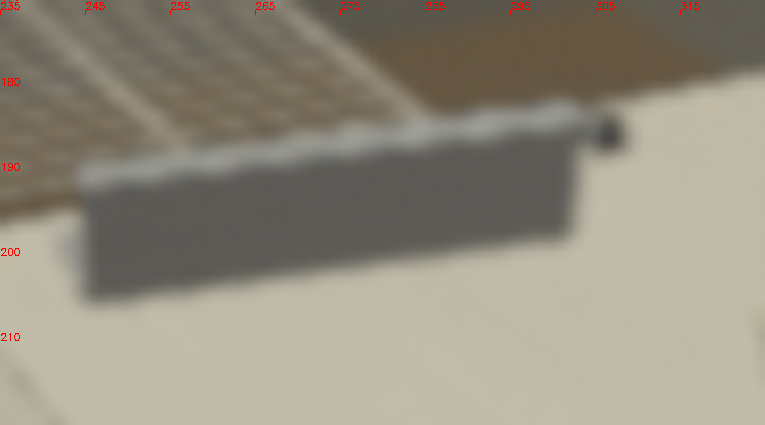

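```bash
cat >> h.py <<'E'
def ori(yaw,s=1,pitch=0):
    """tool down, jaws along x rotated by yaw; pitch: rotation about the square's x axis"""
    z=s*np.array([np.cos(yaw),np.sin(yaw),0]);x=np.array([0,0,-1.]);y=np.cross(z,x)
    M=np.stack([x,y,z],1)
    ax=np.array([np.cos(yaw),np.sin(yaw),0])
    return (R.from_rotvec(pitch*ax)*R.from_matrix(M)).as_rotvec()
def snap(env,n,path):
    p=env.camera_params(n);a=env.get_image(n);cv2.imwrite(path,a[:,:,::-1]);return p
E
python3 - <<'E'
from h import *
from cell import env
for s in (1,-1):
    print(s,"tool y",R.from_rotvec(ori(-.04,s)).as_matrix()[:,1].round(2))
    for P,y in [((502,-108,310),-.04),((502,-108,168),-.04),((440,-108,180),-.04),((470,250,200),-.17),((450,250,107),-.17)]:
        q=env.inverse_kinematics(P,ori(y,s));print(P,None if q is None else np.round(q,2))
print(env.sense()["time_s"])
E
```

```text
1 tool y [0.04 1.   0.  ]
(502, -108, 310) [-0.21  0.07  1.7  -0.    1.37 -0.17]
(502, -108, 168) [-0.21  0.19  1.88 -0.    1.07 -0.17]
(440, -108, 180) [-0.24  0.08  1.98 -0.    1.08 -0.2 ]
(470, 250, 200) [ 0.49  0.19  1.81 -0.    1.15  0.66]
(450, 250, 107) [ 0.5   0.27  1.93 -0.    0.94  0.67]
-1 tool y [-0.04 -1.    0.  ]
(502, -108, 310) [-0.21  0.07  1.7  -0.    1.37  2.97]
(502, -108, 168) [-0.21  0.19  1.88 -0.    1.07  2.97]
(440, -108, 180) [-0.24  0.08  1.98 -0.    1.08  2.94]
(470, 250, 200) [ 0.49  0.19  1.81 -0.    1.15 -2.49]
(450, 250, 107) [ 0.5   0.27  1.93 -0.    0.94 -2.47]
1.2
```

```bash
python3 - <<'E'
from h import *
import pickle
from cell import env
C={}
env.reach((465,270,260),ori(-.17));C["g1"]=snap(env,"wrist","pics/g1.png")
env.move_straight((465,120,260),vel=300);C["g2"]=snap(env,"wrist","pics/g2.png")
env.reach((470,-60,330),ori(-.04));C["r1"]=snap(env,"wrist","pics/r1.png")
env.move_straight((470,-180,330),vel=300);C["r2"]=snap(env,"wrist","pics/r2.png")
pickle.dump(C,open("C.pkl","wb"))
print(env.sense()["time_s"])
E
```

```text
5.0333
```

View pics/g1.png

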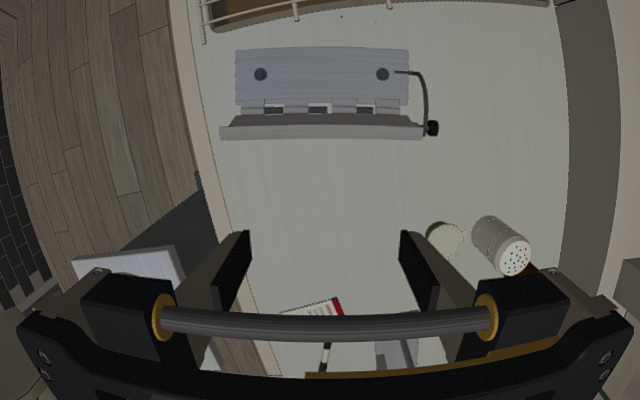

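View pics/g2.png

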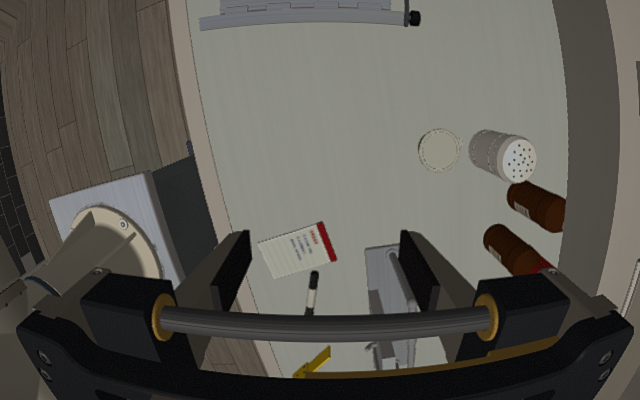

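View pics/r1.png

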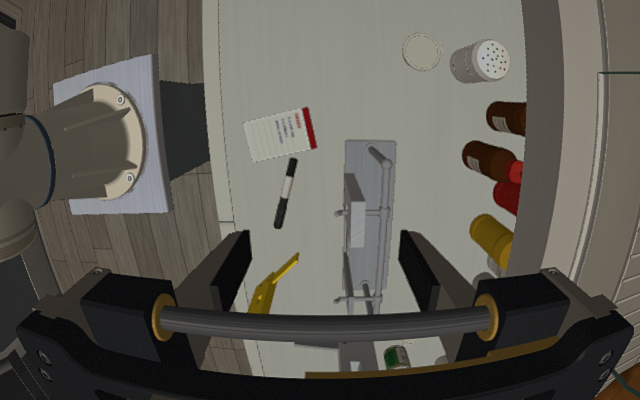

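View pics/r2.png

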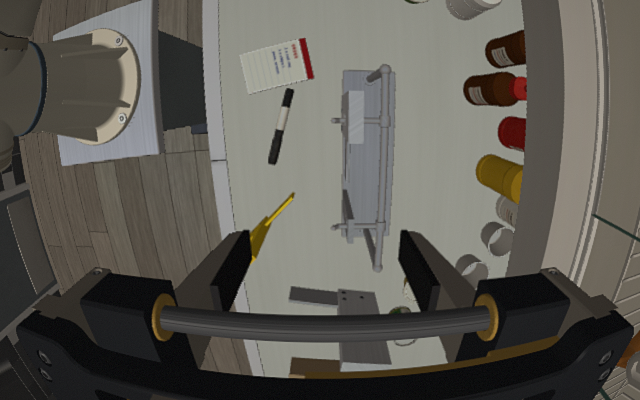

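The wrist views show the guard clearly: its leaning panel edge is around row 125–138, columns 219–425, in g1. The square on the left hook is at (354,210) in r1 and (355,117) in r2. I'll enlarge these.

```bash
python3 - <<'E'
from h import *
crop("pics/g1.png","pics/g1c.png",210,40,450,150,3.3)
crop("pics/r1.png","pics/r1c.png",325,135,405,265,4.6)
crop("pics/r2.png","pics/r2c.png",325,60,405,190,4.6)
E
```

```text
(no output)
```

View pics/g1c.png

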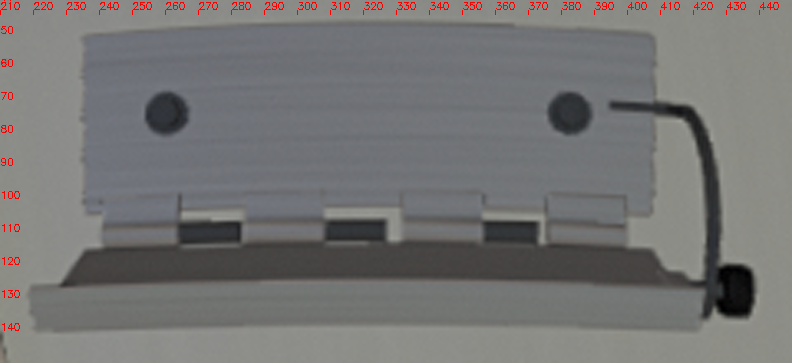

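View pics/r1c.png

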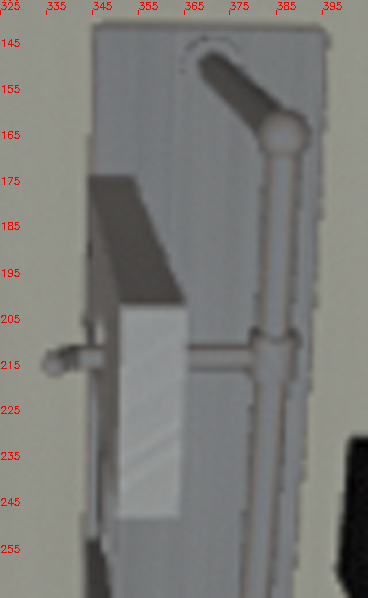

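View pics/r2c.png

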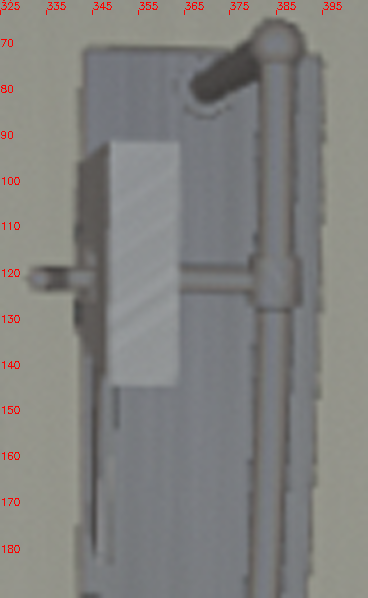

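```bash
python3 - <<'E'
from h import *
crop("pics/g2.png","pics/g2c.png",190,0,430,40,3.3)
import pickle
C=pickle.load(open("C.pkl","rb"))
for q in [(C["r1"],[(351.1,201.7),(365.4,201.3),(364.3,247.6),(351.1,247.6)]),(C["r2"],[(348.3,90.9),(364.1,90.9),(363.7,143.7),(348.,143.7)])]:
    print(*[atz(q[0],u,211.5,True)[:2].round(1) for u in q[1]])
for i,(a,b) in enumerate(zip([(351.1,201.7),(365.4,201.3),(364.3,247.6),(351.1,247.6)],[(348.3,90.9),(364.1,90.9),(363.7,143.7),(348.,143.7)])):
    print("tri",tri([ray(C["r1"],a,True),ray(C["r2"],b,True)]).round(1))
E
```

```text
[498.  -81.7] [514.  -81.9] [ 513.  -138.8] [ 497.4 -138. ]
[498.  -82.2] [514.4 -82.5] [ 512.6 -138.3] [ 495.9 -137.8]
tri [498.1 -82.2 210. ]
tri [514.4 -82.4 209.8]
tri [ 512.6 -138.2  212.8]
tri [ 496.6 -137.8  211.9]
```

View pics/g2c.png

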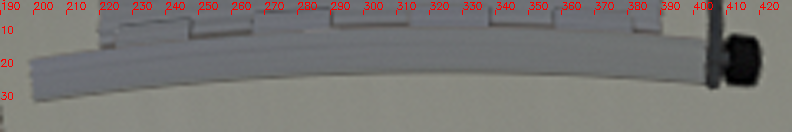

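```bash
cat > gfit.py <<'E'
from h import *
import pickle
from cell import env
C=pickle.load(open("C.pkl","rb"))
T=env.camera_params("top");S=env.camera_params("scene")
def pt(p,lx,z):
    X,Y,yaw,th=p; y=-10;zz=z-10;c,s=np.cos(th),np.sin(th)
    ly=10+y*c-zz*s;lz=10+y*s+zz*c
    return np.array([X+lx*np.cos(yaw)-ly*np.sin(yaw),Y+lx*np.sin(yaw)+ly*np.cos(yaw),lz])
obs=[(C["g1"],1,-130,90,(220.6,140)),(C["g1"],1,130,90,(422,139)),
(C["g2"],1,-130,90,(200.6,30.6)),(C["g2"],1,130,90,(404,25.5)),
(T,0,-130,90,(193.5,257.3)),(T,0,130,90,(211.5,178)),
(S,0,-130,90,(244.6,192.5)),(S,0,130,90,(302.9,186.5)),(S,0,-130,8,(245,205.3)),(S,0,130,8,(302,198))]
def f(p,O): return np.concatenate([ (proj(c,pt(p,lx,z),bool(fi))[0]-u) for c,fi,lx,z,u in O])
for O in (obs,obs[:6],obs[:4]+obs[6:]):
    r=least_squares(f,[464,338,-.17,.33],args=(O,),loss="soft_l1")
    print(r.x.round(3));print(r.fun.shape,f(r.x,O).reshape(-1,2).round(1).tolist())
E
python3 gfit.py
```

```text
[ 4.72000e+02  3.42995e+02 -1.69000e-01  4.01000e-01]
(20,) [[0.4, -0.2], [-0.1, 0.7], [0.0, 0.1], [-0.3, -0.4], [0.7, -0.9], [0.3, -0.7], [-1.1, -0.9], [-0.0, -2.6], [-1.1, -0.4], [-0.8, -1.1]]
[ 4.71754e+02  3.42742e+02 -1.69000e-01  3.95000e-01]
(12,) [[0.2, -0.2], [-0.2, 0.5], [-0.2, 0.1], [-0.4, -0.6], [0.6, -0.9], [0.2, -0.7]]
[ 4.72209e+02  3.42974e+02 -1.69000e-01  4.03000e-01]
(16,) [[0.5, -0.1], [0.0, 0.7], [0.2, 0.2], [-0.1, -0.3], [-1.0, -0.9], [0.0, -2.5], [-1.1, -0.4], [-0.8, -1.1]]
```

Wrist triangulation puts the top of the square's stock at (505,-110,211) with 16×56 mm edges, as it should be. The guard's origin comes out near (471,342) with yaw -0.169. Next comes the grasp, with one enlarged confirmation crop first.

```bash
python3 - <<'E'
from h import *
from cell import env
yaw=-.034
env.set_gripper(60,40)
env.reach((505.3,-110.1,230),ori(yaw))
snap(env,"wrist","pics/a1.png")
env.move_straight((505.3,-110.1,168.5),vel=100)
s=env.sense();print(s["tool_pos"].round(1),s["force"].round(1),s["time_s"])
snap(env,"wrist","pics/a2.png");snap(env,"scene","pics/a2s.png")
crop("pics/a2.png","pics/a2c.png",230,120,480,320,3)
crop("pics/a2s.png","pics/a2sc.png",300,150,400,260,5)
E
```

```text
[ 505.8 -110.4  169.1] [-0.5  0.3 -0.2] 7.0583
```

View pics/a2c.png

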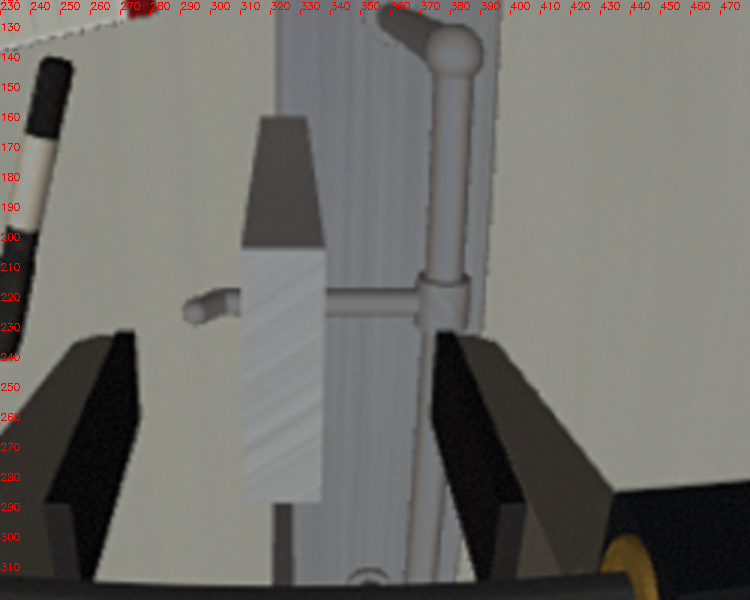

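View pics/a2sc.png

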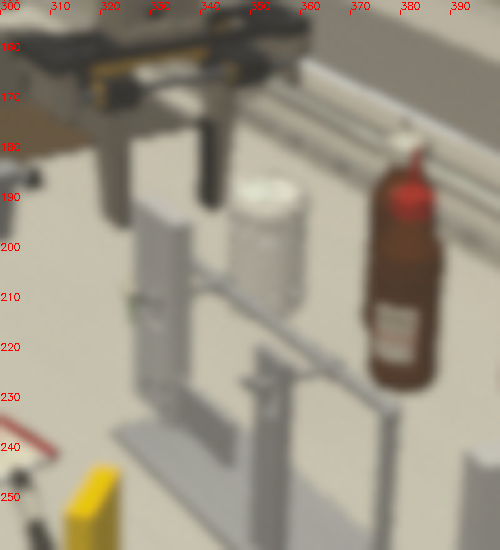

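```bash
python3 - <<'E'
from h import *
from cell import env
S=env.camera_params("scene");W=env.camera_params("wrist");T=env.camera_params("top");s=env.sense();print(s["tool_pos"],s["time_s"])
for P in [s["tool_pos"],s["tool_pos"]+[-30,0,0],s["tool_pos"]+[30,0,0],(497,-82,211.5),(497,-138,211.5)]:
    print(np.round(P),proj(S,P).round(1),proj(W,P,True).round(1),proj(T,P).round(1))
# camera model check
snap(env,"scene","pics/a3s.png");snap(env,"top","pics/a3t.png")
crop("pics/a3s.png","pics/a3sc.png",290,140,400,260,5)
crop("pics/a3t.png","pics/a3tc.png",280,140,420,240,5)
E
```

```text
[ 505.88639547 -110.30511956  169.31438309] 7.1583
[ 506. -110.  169.] [[331.7 202.5]] [[324.9 222.9]] [[336.  199.5]]
[ 476. -110.  169.] [[323.9 204.3]] [[283.4 224. ]] [[336.1 209.3]]
[ 536. -110.  169.] [[339.3 200.7]] [[366.4 221.4]] [[335.9 189.8]]
[497. -82. 212.] [[325.3 188.6]] [[307.4 204.3]] [[327.3 200.1]]
[ 497. -138.  212.] [[333.7 194.3]] [[312.4 288.3]] [[346.5 200.1]]
```

View pics/a3tc.png

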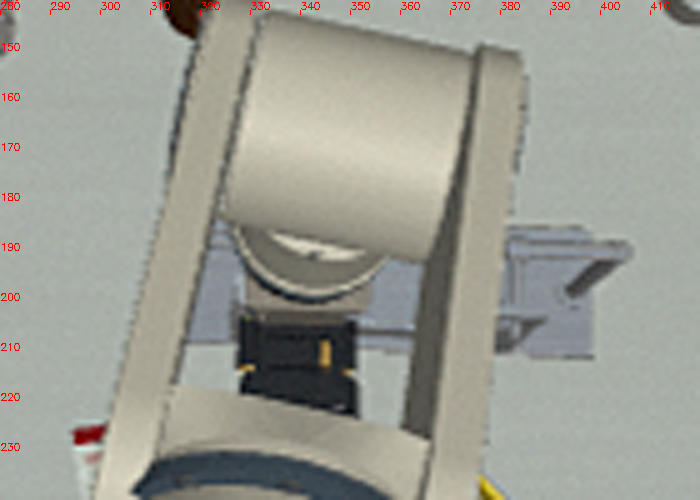

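View pics/a3sc.png

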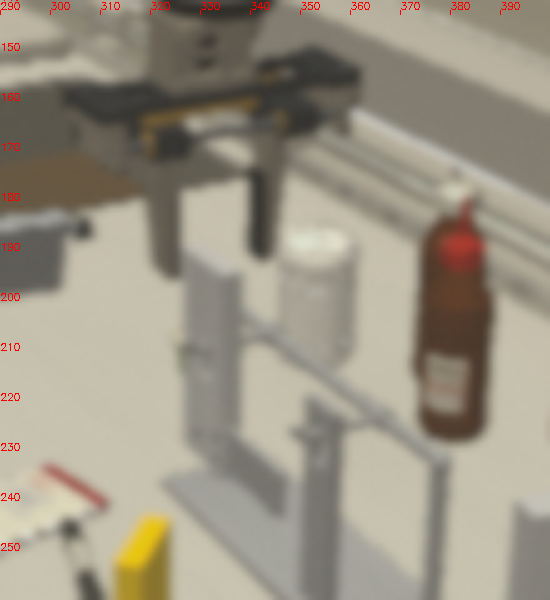

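```bash
python3 - <<'E'
from h import *
from cell import env
W=env.camera_params("wrist");S=env.camera_params("scene");s=env.sense();print(s["gripper_width"])
M=R.from_rotvec(s["tool_rot"]).as_matrix()
w=s["gripper_width"]/2
for b in (0,10,20,30):
  for yy in (10,-10):
    for zz in (-w,w):
      P=s["tool_pos"]+M@np.array([-b,yy,zz]);print(b,yy,zz.round(0),proj(W,P,True).round(0)[0],proj(S,P).round(1)[0])
E
```

```text
60.14175285289532Traceback (most recent call last):
  File "<stdin>", line 9, in <module>
AttributeError: 'float' object has no attribute 'round'
```

View pics/a2.png

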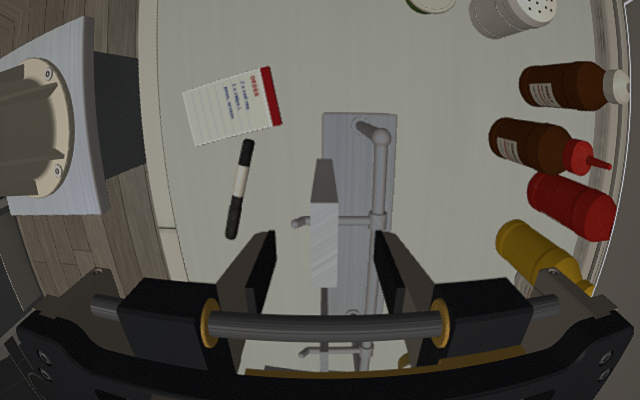

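```bash
python3 - <<'E'
from h import *
from cell import env
W=env.camera_params("wrist");S=env.camera_params("scene");s=env.sense()
M=R.from_rotvec(s["tool_rot"]).as_matrix()
w=s["gripper_width"]/2
for b in (-10,0,10,20,30,40):
  for yy in (10,-10):
      print(b,yy,*[v for zz in (-w,w) for P in [s["tool_pos"]+M@np.array([-b,yy,zz])] for v in (proj(W,P,True).round(0)[0],proj(S,P).round(1)[0])])
E
```

```text
-10 10 [284. 205.] [322.4 205.8] [365. 205.] [337.9 202.4]
-10 -10 [286. 230.] [325.1 208. ] [364. 230.] [340.8 204.6]
0 10 [283. 210.] [322.4 203.1] [367. 210.] [338.  199.8]
0 -10 [284. 235.] [325.1 205.3] [366. 235.] [340.9 201.9]
10 10 [281. 214.] [322.4 200.4] [369. 214.] [338.  197.1]
10 -10 [282. 241.] [325.1 202.6] [368. 241.] [340.9 199.2]
20 10 [279. 220.] [322.4 197.7] [371. 220.] [338.1 194.4]
20 -10 [280. 247.] [325.1 199.8] [369. 247.] [341.  196.5]
30 10 [276. 226.] [322.4 194.9] [373. 226.] [338.1 191.7]
30 -10 [278. 254.] [325.1 197.1] [371. 254.] [341.  193.8]
40 10 [274. 232.] [322.3 192.2] [376. 232.] [338.1 189. ]
40 -10 [276. 262.] [325.1 194.3] [374. 262.] [341.1 191. ]
```

```bash
python3 - <<'E'
from h import *
from cell import env
W=env.camera_params("wrist");s=env.sense()
M=R.from_rotvec(s["tool_rot"]).as_matrix()
for w in (46,30):
 for b in (0,10,20,30,40):
  print(w,b,*[proj(W,s["tool_pos"]+M@np.array([-b,yy,zz*w]),True).round(0)[0] for yy in (10,-10) for zz in (-1,1)])
crop("pics/g1.png","pics/g1f.png",200,210,460,310,3)
crop("pics/a2.png","pics/a2f.png",200,210,460,310,3)
E
```

```text
46 0 [261. 210.] [389. 210.] [263. 235.] [387. 235.]
46 10 [258. 214.] [392. 214.] [260. 241.] [390. 241.]
46 20 [255. 220.] [395. 220.] [257. 247.] [392. 247.]
46 30 [252. 225.] [398. 225.] [254. 254.] [395. 254.]
46 40 [248. 231.] [402. 231.] [251. 261.] [399. 261.]
30 0 [283. 210.] [367. 210.] [284. 235.] [366. 235.]
30 10 [281. 214.] [369. 214.] [282. 241.] [367. 241.]
30 20 [279. 220.] [371. 220.] [280. 247.] [369. 247.]
30 30 [277. 226.] [373. 226.] [278. 254.] [371. 254.]
30 40 [274. 232.] [376. 232.] [276. 262.] [374. 262.]
```

View pics/g1f.png

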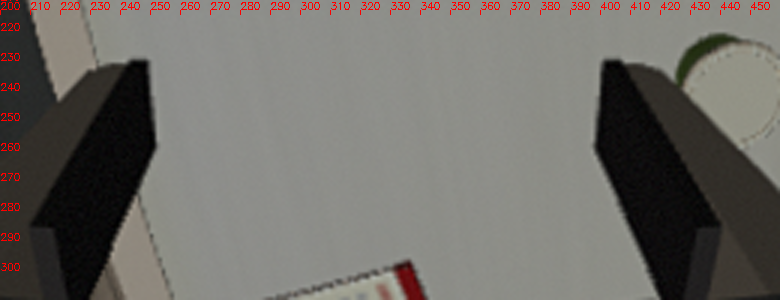

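View pics/a2f.png

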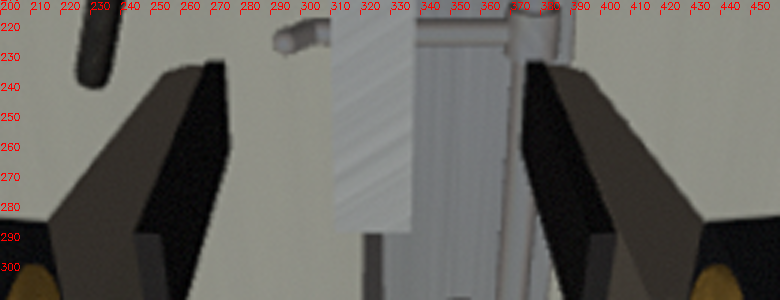

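The pictures show the finger tips about 35–38 mm behind the reported TCP, and scene and wrist agree at both openings. At the present pose they would hold only the top few mm of the stock. I'll go down in small, force-guarded steps and compare again.

```bash
python3 - <<'E'
from h import *
from cell import env
env.set_gripper(44,40)
f0=env.sense()["force"]
for z in (160,154,148):
    env.move_straight((505.3,-110.1,z),vel=60)
    s=env.sense();d=s["force"]-f0;print(z,s["tool_pos"].round(1),d.round(1),s["time_s"])
    if np.abs(d).max()>3: print("contact");break
snap(env,"wrist","pics/b1.png");snap(env,"scene","pics/b1s.png")
crop("pics/b1.png","pics/b1c.png",230,140,430,310,3.5)
crop("pics/b1s.png","pics/b1sc.png",290,140,400,260,5)
E
```

```text
160 [ 504.8 -110.   159.3] [ 0.5 -0.8 -0. ] 7.9833
154 [ 505.  -110.   153.6] [ 0.3 -0.1 -1.3] 8.2333
148 [ 505.  -110.   147.6] [ 0.8 -0.7 -0.2] 8.4833
```

View pics/b1c.png

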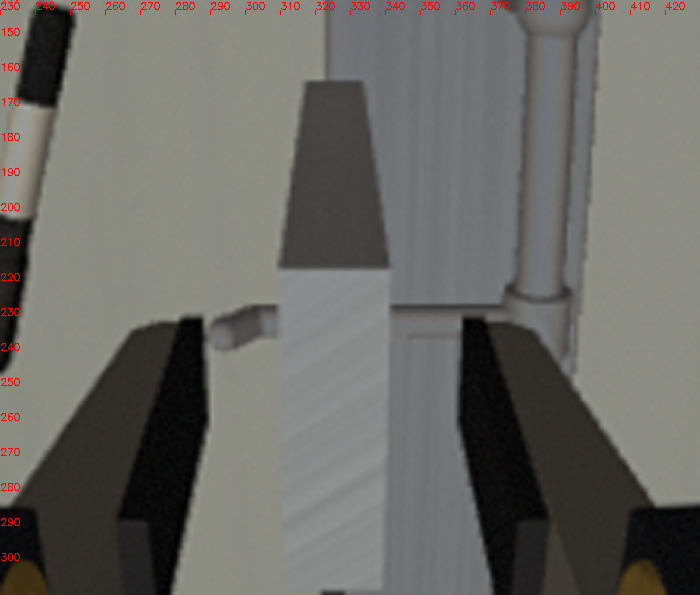

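View pics/b1sc.png

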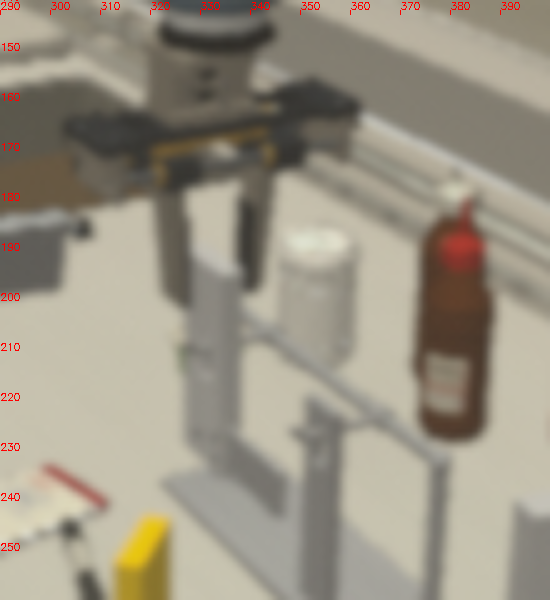

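No contact at 148, and the tips are still well above the hook: scene (325,201) and (342,199), about z 183. I'll go down to about 136, still guarded, and grip.

```bash
python3 - <<'E'
from h import *
from cell import env
f0=env.sense()["force"]
for z in (142,136):
    env.move_straight((505.3,-110.1,z),vel=60)
    s=env.sense();d=s["force"]-f0;print(z,s["tool_pos"].round(1),d.round(1),s["time_s"])
    if np.abs(d).max()>3: print("contact");break
else:
    env.set_gripper(10,40)
    s=env.sense();print(s["gripper_width"],s["tool_pos"].round(1),(s["force"]-f0).round(1),s["time_s"])
snap(env,"wrist","pics/c1.png");snap(env,"scene","pics/c1s.png")
crop("pics/c1.png","pics/c1c.png",230,140,430,310,3.5)
crop("pics/c1s.png","pics/c1sc.png",290,140,400,260,5)
E
```

```text
142 [ 504.9 -110.   141.6] [-0.9  1.  -1.4] 8.8333
136 [ 504.9 -110.   135.5] [-0.7  1.7  0.4] 9.0833
15.764929784852066 [ 505.4 -110.1  136.1] [-1.   2.6  1. ] 9.6167
```

View pics/c1c.png

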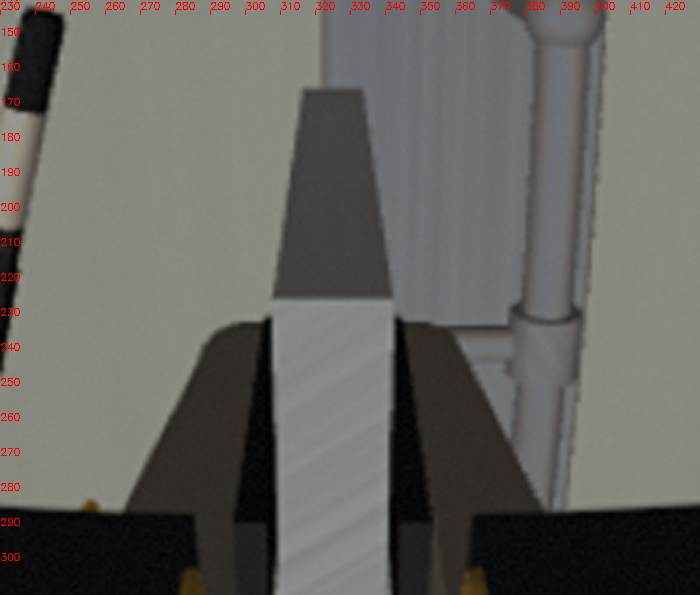

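View pics/c1sc.png

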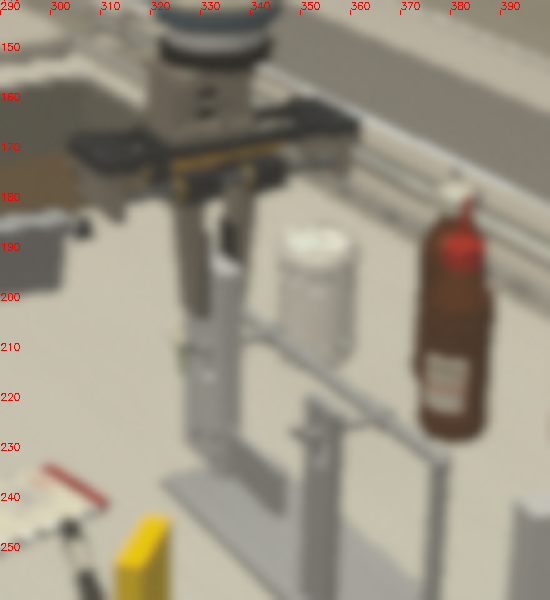

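Gripped at 15.8 mm with the finger tips about 40 mm down the stock, which is close to the intended grip. Now I'll lift 12 mm, draw it off, and look.

```bash
python3 - <<'E'
from h import *
from cell import env
f0=env.sense()["force"]
p=np.array([505.3,-110.1,136.])
def go(q,v):
    env.move_straight(q,vel=v);s=env.sense();print(s["tool_pos"].round(1),(s["force"]-f0).round(1),round(s["gripper_width"],1),s["time_s"])
p[2]+=12;go(p,60)
d=np.array([-np.cos(.036),np.sin(.036),0])
for L in (25,65):
    go(p+d*L,80)
snap(env,"scene","pics/d1s.png");snap(env,"wrist","pics/d1.png")
crop("pics/d1s.png","pics/d1sc.png",290,140,400,260,5)
E
```

```text
[ 505.5 -110.1  148.4] [-0.9  0.9 -4.4] 15.7 10.0667
[ 480.  -109.2  148.1] [-0.   0.3 -2.8] 15.7 10.525
[ 440.6 -107.9  148.3] [-0.2  1.3 -2.7] 15.4 11.175
```

View pics/d1sc.png

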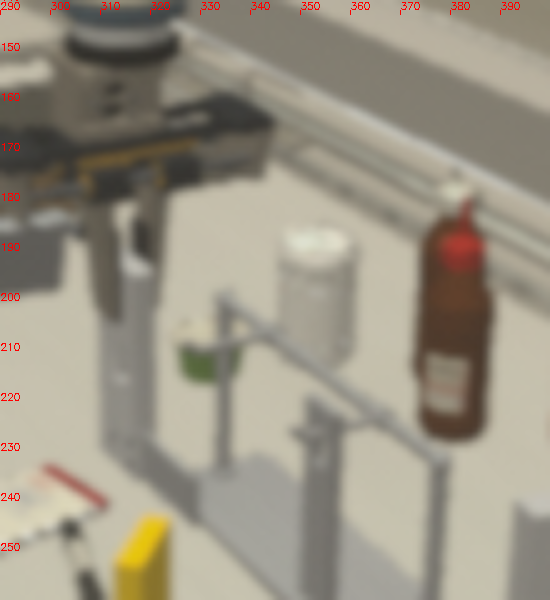

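View pics/d1.png

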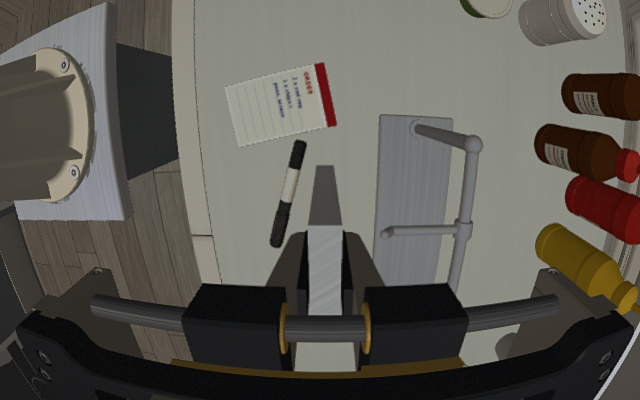

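The square is off the hook, held at 15.4 mm with about 3 N of weight, and the straightedge is still hanging at (353,240). Now I'll carry it to the packing side of the guard.

```bash
python3 - <<'E'
from h import *
from cell import env
yaw=-.169;O=np.array([471.5,341.5,0]);ey=np.array([-np.sin(yaw),np.cos(yaw),0])
def st():
    s=env.sense();print(s["tool_pos"].round(1),s["force"].round(1),round(s["gripper_width"],1),s["time_s"])
q=O-98*ey;q[2]=148
env.move_straight(q,ori(yaw),vel=250);st()
q[2]=82;env.move_straight(q,vel=80);st()
p=snap(env,"wrist","pics/e1.png");snap(env,"scene","pics/e1s.png")
crop("pics/e1s.png","pics/e1sc.png",215,140,325,240,6)
crop("pics/e1.png","pics/e1c.png",190,60,460,290,2.9)
E
```

```text
[454.8 244.  147.9] [-0.6 -0.4 -2.3] 15.5 12.8333
[455.4 245.1  82.4] [ 0.6 -0.1 -2.3] 15.8 13.8083
```

View pics/e1sc.png

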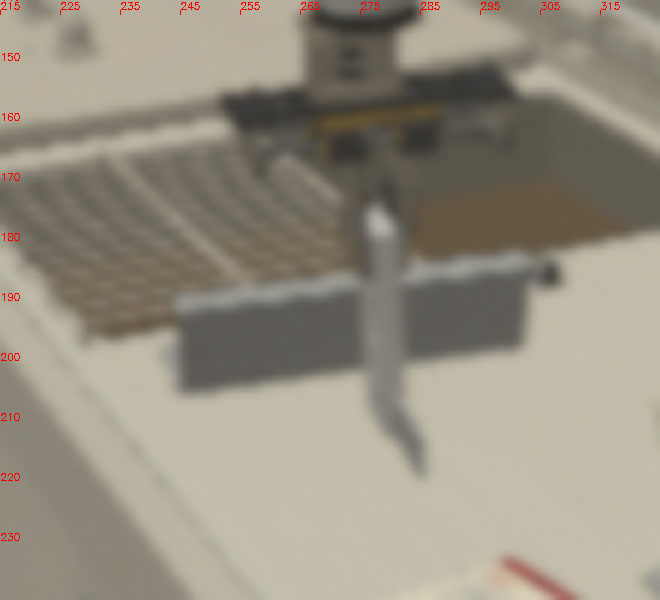

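View pics/e1c.png

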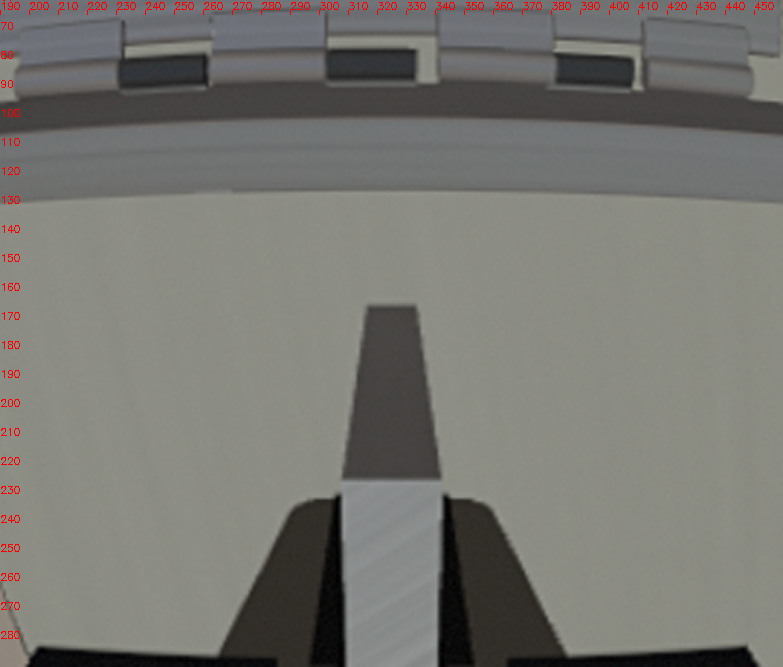

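```bash
python3 - <<'E'
from h import *
from cell import env
p=env.camera_params("wrist");s=env.sense()
yaw=-.169;O=np.array([471.5,341.5,0]);ex=np.array([np.cos(yaw),np.sin(yaw),0]);ey=np.array([-np.sin(yaw),np.cos(yaw),0])
def g(P): d=P-O;return np.round([d@ex,d@ey,P[2]],1)
print("tcp",g(s["tool_pos"]))
for z in (80,82,85):
    print("edge",z,*[g(atz(p,u,z,True)) for u in [(195,130),(325,125.5),(455,130)]])
for z in (5,8,11): print("heel",z,*[g(atz(p,u,z,True)) for u in [(316.3,165),(333.2,165)]])
print("top", *[g(atz(p,u,158,True)) for u in [(308,225.5),(342,225.5)]])
E
```

```text
tcp [  0.4 -97.7  82.6]
edge 80 [-92.3 -29.1  80. ] [  0.5 -28.9  80. ] [ 93.4 -29.1  80. ]
edge 82 [-91.4 -28.9  82. ] [  0.5 -28.7  82. ] [ 92.5 -29.   82. ]
edge 85 [-90.1 -28.7  85. ] [  0.5 -28.5  85. ] [ 91.2 -28.8  85. ]
heel 5 [ -7.5 -70.6   5. ] [  8.3 -70.6   5. ]
heel 8 [ -7.5 -70.    8. ] [  8.2 -70.    8. ]
heel 11 [ -7.4 -69.4  11. ] [  8.1 -69.4  11. ]
top [ -7.4 -69.  158. ] [  8.2 -69.1 158. ]
```

The stock stands within about 0.01 rad of vertical, the yaw matches the guard edge, and the heel is 41 mm short of the edge. Next I'll slide it a few mm clear of the worktop into the guard, watching the force.

```bash
cat >> h.py <<'E'
yaw=-.169;O=np.array([471.5,341.5,0]);ex=np.array([np.cos(yaw),np.sin(yaw),0]);ey=np.array([-np.sin(yaw),np.cos(yaw),0])
def G(y,z,x=0): return O+x*ex+y*ey+np.array([0,0,z])
def rd(env,n=4):
    F=[];
    for _ in range(n): env.sleep(.02);s=env.sense();F.append(s["force"])
    F=np.mean(F,0);d=s["tool_pos"]-O
    return np.array([d@ex,d@ey,d[2]]),np.array([F@ex,F@ey,F[2]]),s
E
python3 - <<'E'
from h import *
from cell import env
env.move_straight(G(-97.7,79),vel=60)
p,f0,s=rd(env,6);print(p.round(1),f0.round(2))
np.save("f0.npy",f0)
for y,v in [(-62,80),(-50,60),(-40,50),(-35,40),(-32,30)]:
    env.move_straight(G(y,79),vel=v);p,f,s=rd(env,3);print(p.round(1),(f-f0).round(2),s["time_s"])
    if abs((f-f0)[1])>8: break
q=snap(env,"wrist","pics/f1.png");crop("pics/f1.png","pics/f1c.png",190,60,460,290,2.9)
E
```

```text
[  0.  -97.7  79.1] [ 0.13 -0.08 -3.  ]
[ -0.3 -62.2  78.8] [-0.2   0.24 -0.25] 14.9083
[  0.1 -49.7  79. ] [-0.31 -0.15  0.09] 15.3083
[  0.  -39.7  79. ] [-0.75 -1.07 -0.28] 15.7083
[ -0.  -34.7  79. ] [-0.7  -0.7   0.17] 16.0333
[ -0.  -31.9  79. ] [-1.31 -1.26  0.42] 16.3333
```

View pics/f1c.png

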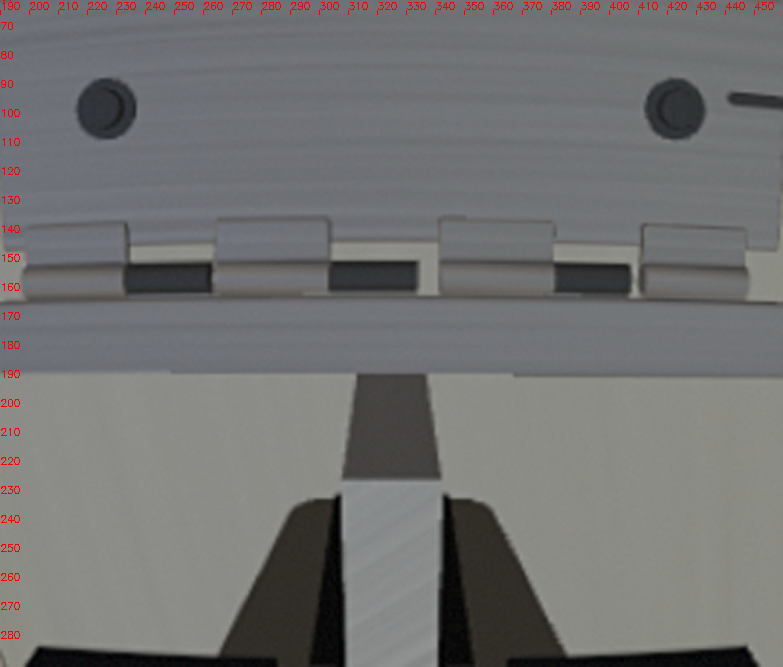

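The guard is nearly upright, its lip on the stock at row 189. I'll keep going in small steps until the heel meets the panel's foot.

```bash
python3 - <<'E'
from h import *
from cell import env
f0=np.load("f0.npy")
for y in (-30.5,-29.5,-28.7,-28,-27.4,-26.8,-26.2,-25.6,-25,-24.4):
    env.move_straight(G(y,79),vel=20);p,f,s=rd(env,4);print(y,p.round(2),(f-f0).round(2),s["time_s"])
    if (f-f0)[1]<-4: break
E
```

```text
-30.5 [-7.000e-02 -3.123e+01  7.896e+01] [-0.41 -5.16  2.51] 16.7
```

Contact: 5 N at y=-31.2, which implies a start lean of 0.335 rad and fits the given range. Ease off slightly, then lower to the worktop.

```bash
python3 - <<'E'
from h import *
from cell import env
f0=np.load("f0.npy")
y=-31.6
env.move_straight(G(y,79),vel=20);p,f,s=rd(env,4);print(y,p.round(2),(f-f0).round(2))
for z in (77.5,76.5,75.7,75,74.3,73.6,72.9,72.2,71.5):
    env.move_straight(G(y,z),vel=20);p,f,s=rd(env,4);print(z,p.round(2),(f-f0).round(2),s["time_s"])
    if (f-f0)[2]>4: break
snap(env,"wrist","pics/g5.png");snap(env,"scene","pics/g5s.png")
crop("pics/g5s.png","pics/g5sc.png",215,140,325,240,6)
crop("pics/g5.png","pics/g5c.png",190,60,460,290,2.9)
E
```

```text
-31.6 [ -0.   -31.67  78.95] [-0.3  -2.96  0.18]
77.5 [  0.1  -31.59  77.39] [ 0.61 -3.   -1.08] 17.3333
76.5 [ 4.000e-02 -3.157e+01  7.644e+01] [ 0.87 -2.95 -0.91] 17.65
75.7 [ 3.000e-02 -3.160e+01  7.567e+01] [ 0.46 -3.09  0.32] 17.9667
75 [-3.000e-02 -3.160e+01  7.498e+01] [-0.05 -3.39  0.73] 18.2833
74.3 [  0.08 -31.54  74.85] [-0.52 -4.85  7.2 ] 18.6
```

View pics/g5sc.png

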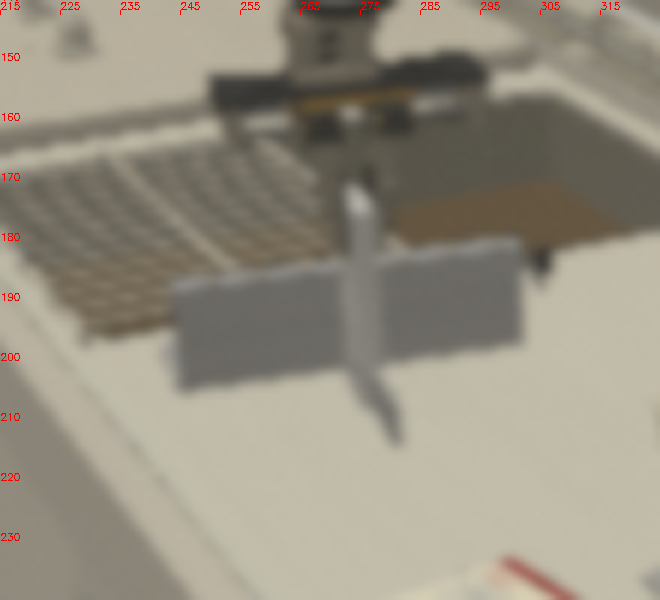

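View pics/g5c.png

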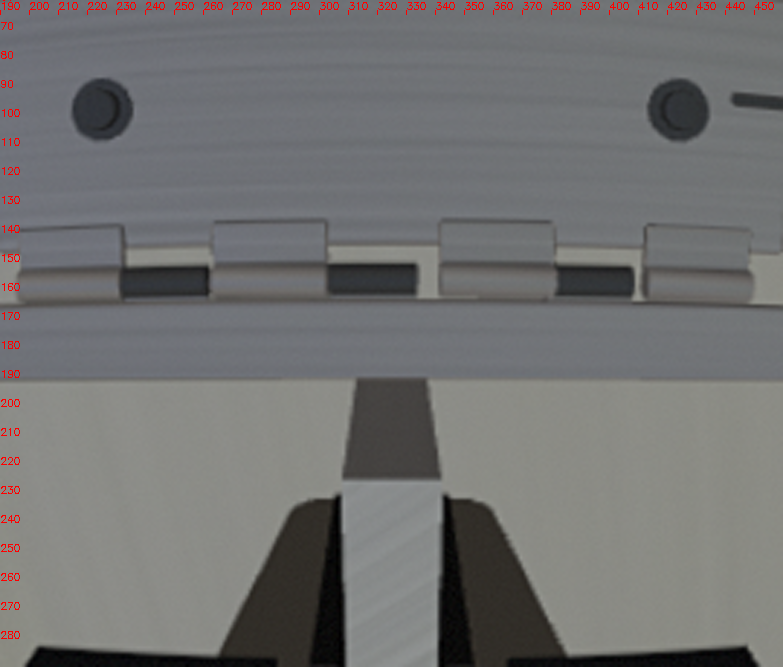

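Worktop contact came at TCP z 74.85 (74.6 predicted), with 7 N down and 5 N against the guard. To check the tilt, I'll compare the lip and the top of the stock in this wrist picture and test the moment.

```bash
python3 - <<'E'
from h import *
from cell import env
p=env.camera_params("wrist");s=env.sense()
def g(P): d=P-O;return np.round([d@ex,d@ey,P[2]],2)
for x in (195,250,300,345,400,455):
    a=cv2.imread("pics/g5.png")[170:205,x].astype(int).sum(1);d=np.diff(a);k=np.argmax(np.abs(d));print(x,170.5+k,d[max(0,k-2):k+3],g(atz(p,(x,170.5+k),90,True)))
for z in (149,150,151):print(g(atz(p,(325,225.2),z,True)))
print(s["ft_torque"].round(3),s["force"].round(2), "rot", R.from_rotvec(s["tool_rot"]).as_matrix()[:,0].round(4))
a=cv2.imread("pics/g5.png")[215:235,325].astype(int).sum(1);print(a)
E
```

```text
195 191.5 [-25  32  73   2  -3] [-88.76  -3.6   90.  ]
250 190.5 [  5 -25  61  39   3] [-49.02  -3.08  90.  ]
300 190.5 [ 6  6 47 21  0] [-15.95  -3.17  90.  ]
345 190.5 [ 5  2 51 19  0] [13.05 -3.18 90.  ]
400 190.5 [ 2  5 41 26 -1] [49.37 -3.11 90.  ]
455 191.5 [-4 23 51  0 -4] [89.13 -3.64 90.  ]
[ 1.30e-01 -3.23e+00  1.49e+02]
[ 1.30e-01 -2.83e+00  1.50e+02]
[ 1.30e-01 -2.42e+00  1.51e+02]
[-1.134  0.509 -0.049] [-1.85 -5.09  4.56] rot [ 2.e-04  1.e-04 -1.e+00]
[204 201 201 199 204 201 196 195 197 218 311 422 422 415 413 418 415 411
 409 408]
```

```bash
python3 - <<'E'
from h import *
from cell import env
f0=np.load("f0.npy")
def show(t):
    p,f,s=rd(env,5);print(t,p.round(2),(f-f0).round(2),"Tx",round(float(s["ft_torque"]@ex),3),round(s["gripper_width"],1),s["time_s"]);return p,f-f0
show("now")
env.move_straight(G(-31.9,74.3),vel=20);show("eased")
env.move_straight(G(-31.9,73.9),vel=20);show("down")
env.set_gripper(10,20);show("grip20")
env.sleep(.5);show("settled")
env.move_straight(G(-31.9,73.7),vel=20);env.sleep(.3);show("down2")
env.set_gripper(10,40);show("grip40")
snap(env,"wrist","pics/h1.png");crop("pics/h1.png","pics/h1c.png",190,60,460,290,2.9)
E
```

```text
now [  0.1  -31.59  74.85] [-0.95 -4.74  8.  ] Tx -1.201 15.6 18.7833
eased [  0.09 -31.67  74.82] [-1.58 -4.37  8.95] Tx -1.014 16.0 19.1167
down [  0.14 -31.65  74.8 ] [-2.02 -5.44 12.4 ] Tx -1.198 15.9 19.45
grip20 [  0.17 -31.65  74.83] [-2.6  -5.44 13.01] Tx -1.192 16.0 19.75
settled [  0.14 -31.68  74.79] [-2.4  -5.39 12.95] Tx -1.173 16.1 20.3333
down2 [  0.17 -31.6   74.81] [-2.96 -6.15 14.78] Tx -1.218 16.2 20.9667
grip40 [  0.16 -31.64  74.82] [-2.4  -5.88 14.7 ] Tx -1.288 16.0 21.2667
```

Pressing down is stiff, but the moment suggests most of the load is on the heel. I'll check whether the toe bears too, with a small pitch sweep about the heel.

```bash
cat >> h.py <<'E'
def cmd(y,z,pitch):
    """TCP command for nominal (pitch 0) command y,z, rotated by pitch about the heel"""
    hy,hz=-3.8,0; c,s=np.cos(pitch),np.sin(pitch); dy,dz=y-hy,z-hz
    return G(hy+c*dy-s*dz,hz+s*dy+c*dz),ori(yaw,1,pitch)
E
python3 - <<'E'
from h import *
from cell import env
f0=np.load("f0.npy")
def show(t):
    p,f,s=rd(env,6);x=R.from_rotvec(s["tool_rot"]).as_matrix()[:,0];print(t,p.round(2),(f-f0).round(2),"Tx",round(float(s["ft_torque"]@ex),3),"pitch",round(float(x@ey),4),round(s["time_s"],2))
for pt in (0,.005,.01,.015,.005,0,-.005,-.01,0):
    q,o=cmd(-32.1,74.2,pt);env.move_straight(q,o,vel=20);show(pt)
E
```

```text
0 [  0.13 -31.73  74.82] [-2.36 -4.52 11.  ] Tx -0.982 pitch 0.0007 21.67
0.005 [  0.16 -31.97  74.77] [-2.21 -3.43 11.29] Tx -0.985 pitch 0.0059 22.02
0.01 [  0.29 -31.75  74.73] [-2.65 -1.02 11.25] Tx -0.817 pitch 0.0119 22.37
0.015 [  0.42 -31.57  74.77] [-2.58  0.99 11.12] Tx -0.423 pitch 0.0178 22.72
0.005 [  0.54 -31.33  74.83] [-1.42 -1.7  10.46] Tx -0.286 pitch 0.007 23.07
0 [  0.53 -30.97  74.92] [-1.24 -1.49  9.96] Tx -0.218 pitch 0.0021 23.42
-0.005 [  0.52 -30.61  75.03] [-1.35 -1.95  9.53] Tx -0.232 pitch -0.003 23.77
-0.01 [  0.57 -30.22  75.17] [-1.38 -1.42  9.49] Tx -0.234 pitch -0.0079 24.12
0 [  0.48 -31.05  74.9 ] [-1.73 -2.48  9.97] Tx -0.201 pitch 0.0021 24.47
```

```bash
python3 - <<'E'
from h import *
from cell import env
p,f,s=rd(env,4);print(p.round(2),f.round(2),s["gripper_width"])
snap(env,"wrist","pics/i1.png");snap(env,"scene","pics/i1s.png")
crop("pics/i1s.png","pics/i1sc.png",235,160,315,225,8)
crop("pics/i1.png","pics/i1c.png",190,60,460,290,2.9)
E
```

```text
[  0.5  -31.07  74.91] [-1.75 -1.89  7.32] 15.595379500560178
```

View pics/i1sc.png

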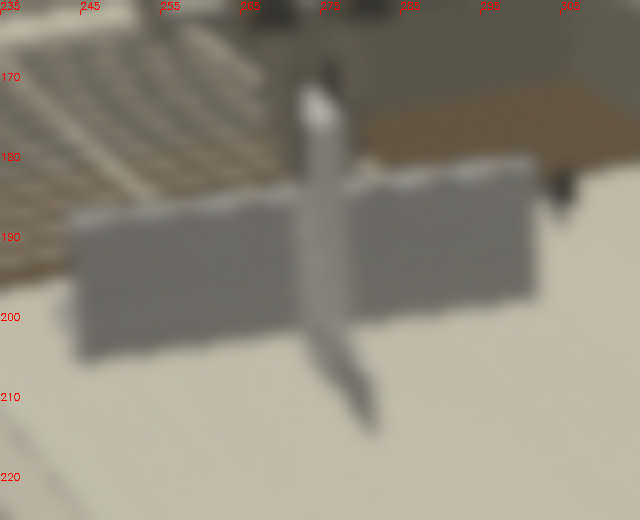

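View pics/i1c.png

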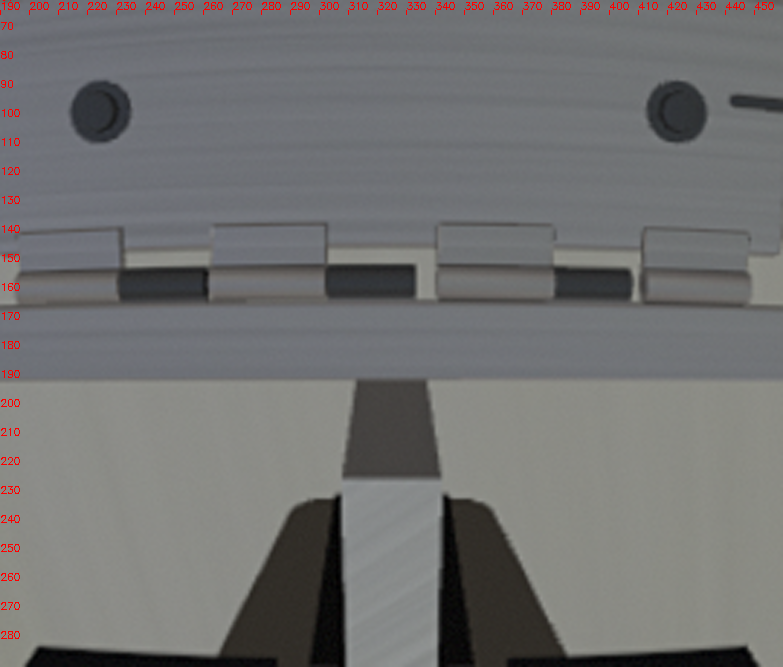

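The sweep is informative. With the lateral part removed, the centre of pressure moved from the heel (+28 mm) at pitch 0 to about -47 mm at 0.012 and -64 mm at 0.018, so the toe was slightly clear at pitch 0. I'll unload, pitch slightly, re-seat against the guard and press down, checking the centre of pressure.

```bash
cat >> h.py <<'E'
def show(env,t,f0):
    p,f,s=rd(env,6);d=f-f0;x=R.from_rotvec(s["tool_rot"]).as_matrix()[:,0];T=float(s["ft_torque"]@ex)
    cp=(T-.29*d[1])/d[2]*1000 if d[2]>2 else 0
    print(t,p.round(2),d.round(2),"Tx",round(T,3),"pitch",round(float(x@ey),4),"cp",round(cp),round(s["time_s"],2));return p,d,cp
E
python3 - <<'E'
from h import *
from cell import env
f0=np.load("f0.npy")
def m(y,z,pt,t=""):
    q,o=cmd(y,z,pt);env.move_straight(q,o,vel=20);return show(env,(y,z,pt),f0)
m(-33,76.5,.013)
y=-33
while y<-29.5:
    y+=.5
    p,d,c=m(y,76.5,.013)
    if d[1]<-3.8: break
for z in (75.6,75,74.6,74.3):
    p,d,c=m(y,z,.013)
    if d[2]>7: break
print(y,z)
E
```

```text
(-33, 76.5, 0.013) [-5.000e-02 -3.423e+01  7.587e+01] [-0.18 -1.53  1.14] Tx -0.432 pitch 0.0127 cp 0 25.02
(-32.5, 76.5, 0.013) [ -0.11 -33.72  75.92] [ 0.46 -3.02  0.27] Tx -0.686 pitch 0.0125 cp 0 25.37
(-32.0, 76.5, 0.013) [ -0.11 -33.03  76.03] [ 0.03 -2.93 -0.24] Tx -0.688 pitch 0.0129 cp 0 25.72
(-31.5, 76.5, 0.013) [-6.000e-02 -3.247e+01  7.612e+01] [-0.27 -2.62 -0.32] Tx -0.694 pitch 0.013 cp 0 26.07
(-31.0, 76.5, 0.013) [-6.000e-02 -3.195e+01  7.617e+01] [-0.88 -2.6   0.78] Tx -0.743 pitch 0.0131 cp 0 26.42
(-30.5, 76.5, 0.013) [-2.000e-02 -3.147e+01  7.617e+01] [-0.93 -2.88  1.02] Tx -0.733 pitch 0.013 cp 0 26.77
(-30.0, 76.5, 0.013) [-1.000e-02 -3.112e+01  7.615e+01] [-0.77 -3.93  1.82] Tx -1.058 pitch 0.0128 cp 0 27.12
(-30.0, 75.6, 0.013) [ 6.000e-02 -3.109e+01  7.514e+01] [ 0.21 -4.2   0.74] Tx -1.228 pitch 0.0128 cp 0 27.47
(-30.0, 75, 0.013) [ 5.000e-02 -3.107e+01  7.477e+01] [-0.08 -5.22  2.9 ] Tx -1.327 pitch 0.0129 cp 65 27.82
(-30.0, 74.6, 0.013) [  0.09 -31.04  74.75] [-0.81 -5.92  7.28] Tx -1.468 pitch 0.0129 cp 34 28.17
-30.0 74.6
```

Hard stop again at y≈-31.1 (heel at the panel's foot). The load is still on the heel, so I'll ease the push and raise the pitch slightly until the toe shares it.

```bash
python3 - <<'E'
from h import *
from cell import env
f0=np.load("f0.npy")
def m(y,z,pt,t=""):
    q,o=cmd(y,z,pt);env.move_straight(q,o,vel=20);p,d,c=show(env,(y,z,pt),f0)
    return p,d,c
for pt in (.013,.017,.021,.025,.029):
    p,d,c=m(-30.5,74.5,pt)
    if c<-25: break
snap(env,"wrist","pics/j1.png")
E
```

```text
(-30.5, 74.5, 0.013) [  0.19 -31.2   74.75] [-1.4  -5.37  8.65] Tx -1.197 pitch 0.0136 cp 42 28.52
(-30.5, 74.5, 0.017) [  0.17 -31.23  74.7 ] [-1.91 -3.64  8.69] Tx -1.248 pitch 0.0179 cp -22 28.87
(-30.5, 74.5, 0.021) [  0.3  -30.98  74.74] [-2.11 -1.75  8.57] Tx -0.937 pitch 0.0228 cp -50 29.22
```

```bash
python3 - <<'E'
from h import *
from cell import env
f0=np.load("f0.npy")
def m(y,z,pt,t=""):
    q,o=cmd(y,z,pt);env.move_straight(q,o,vel=20);p,d,c=show(env,(y,z,pt),f0)
    return p,d,c
m(-30.2,74.4,.021)
p,d,c=m(-29.9,74.4,.021)
env.sleep(.4);show(env,"hold",f0)
snap(env,"wrist","pics/k1.png");snap(env,"scene","pics/k1s.png");
crop("pics/k1s.png","pics/k1sc.png",235,160,315,225,8)
crop("pics/k1.png","pics/k1c.png",190,60,460,290,2.9)
E
```

```text
(-30.2, 74.4, 0.021) [  0.26 -30.94  74.7 ] [-2.3  -2.61 10.33] Tx -1.142 pitch 0.0224 cp -37 29.62
(-29.9, 74.4, 0.021) [  0.26 -30.95  74.71] [-1.88 -4.9  10.73] Tx -1.372 pitch 0.0219 cp 5 29.97
hold [  0.26 -30.95  74.7 ] [-1.92 -4.54 10.84] Tx -1.369 pitch 0.0219 cp -5 30.47
```

View pics/k1sc.png

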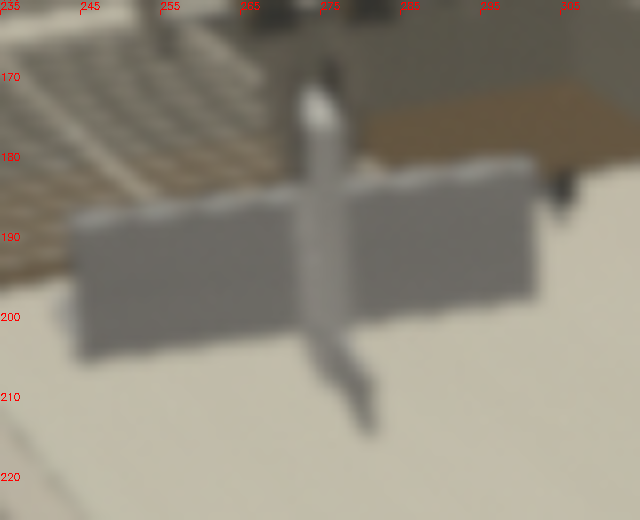

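View pics/k1c.png

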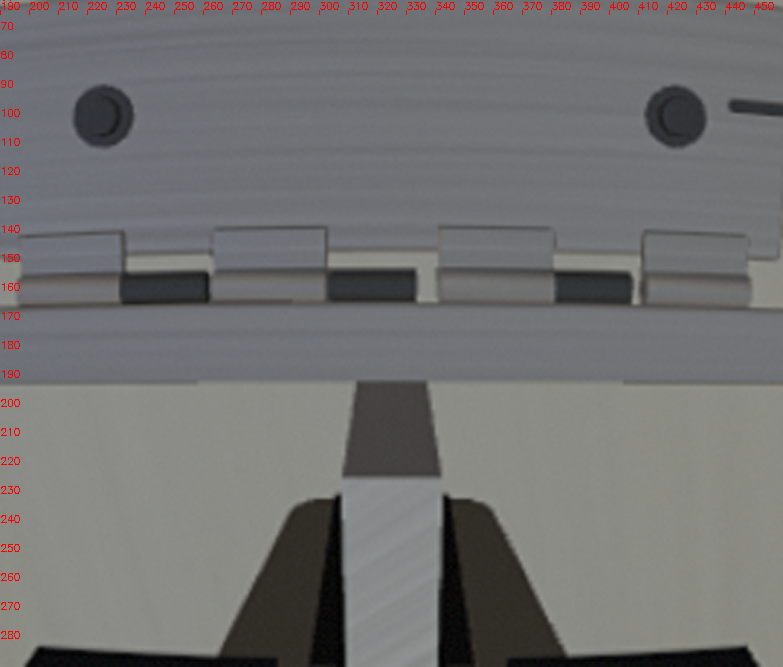

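```bash
python3 - <<'E'
from h import *
from cell import env
p=env.camera_params("wrist");a=cv2.imread("pics/k1.png").astype(float).sum(2)
def g(P): d=P-O;return np.round([d@ex,d@ey,P[2]],2)
def edge(c,r0,r1):
    d=np.abs(np.diff(a[r0:r1,c-1:c+2].mean(1)));k=np.argmax(d);w=d[max(0,k-1):k+2];return r0+.5+(w*np.arange(k-1,k+2)).sum()/w.sum()
for c in (250,290,360,400): r=edge(c,180,200);print(c,round(r,1),g(atz(p,(c,r+.5),90,True)))
for c in (318,325,332): r=edge(c,215,232);print("top",c,round(r,1),g(atz(p,(c,r+.5),150,True)))
s=env.sense();d=s["tool_pos"]-O;c=.0219
print("heel if rigid", d@ey+27.8+c*d[2])
for n,q in (("scene","straightedge"),("scene","rail"),("top","pan_guard"),("top","order_pad"),("top","marker_pen"),("top","sauce_tub_0")):
    env.get_image(n); print(n,q,[(b["position"],round(b["confidence"],2)) for b in env.boxes_of(n,q)])
show(env,"now",np.load("f0.npy"))
E
```

```text
250 192.2 [-49.04  -4.41  90.  ]
290 191.4 [-22.33  -3.97  90.  ]
360 191.4 [23.04 -3.95 90.  ]
400 191.5 [49.74 -3.98 90.  ]
top 318 224.3 [ -2.92  -3.86 150.  ]
top 325 224.2 [  0.3   -3.83 150.  ]
top 332 224.2 [  3.52  -3.83 150.  ]
heel if rigid -1.520525554852911
scene straightedge []
scene rail [([324.5, 214.3], 0.46), ([429.0, 278.3], 0.26)]
top pan_guard [([201.0, 180.8], 0.46), ([339.8, 240.3], 0.41)]
top order_pad [([308.4, 241.7], 0.63)]
top marker_pen [([337.6, 241.1], 0.76)]
top sauce_tub_0 [([430.9, 168.4], 0.74), ([267.8, 170.1], 0.59)]
now [  0.27 -30.96  74.71] [-1.81 -4.79 10.95] Tx -1.344 pitch 0.0219 cp 4 31.27
```

Lip (z 90) at y=-3.97 and stock top (z 150) at -3.84 means upright to about 0.002 rad. I'll check the straightedge in the last scene picture.

```bash
python3 - <<'E'
from h import *
crop("pics/k1s.png","pics/k1r.png",280,170,420,300,4)
E
```

```text
(no output)
```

View pics/k1r.png

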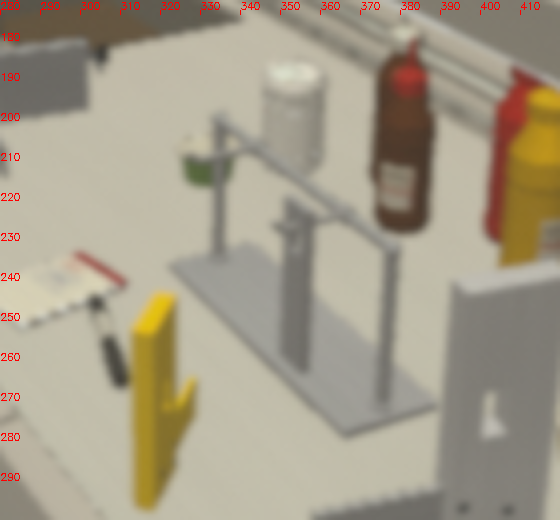

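The straightedge still hangs at (352,238), and the pad, pen and other squares haven't moved. Handing in.

```bash
python3 - <<'E'
from cell import env
print(env.sign_off(), env.sense()["time_s"])
E
```

```text
the job is handed in; nothing more can be done
the job is handed in; nothing more can be done
```

I lifted the small grey square off the left hook, stood it on the packing side, and pushed it into the corner until the guard was upright. I handed in at about 31 s, still gripping it and pressing about 11 N down and 5 N against the guard.

**Last checks:**
- **Upright:** the guard's lip and the top of the stock lie within 0.13 mm of one plane in the wrist picture, about 0.002 rad.
- **Flush against the guard:** pushing further raised the force without moving the square, so the heel is against the panel's foot.
- **Blade flat:** the load is shared between heel and toe, with its centre near the grip line. This comes from an approximate moment estimate; I did not see the toe's contact directly.
- **Other things:** the straightedge still hangs on its hook, though the network missed it in the last picture and I judged it by eye. The pad, pen and tubs are where they were.

**What disagreed:**
- **Finger tips:** the pictures showed them about 35 mm behind the reported TCP, so I gripped with the TCP about 33 mm lower than planned. The worktop contact height then came out as predicted.
- **Guard position and lean:** my first fit put the guard about 3 mm too far towards the pan and its lean at 0.40 rad, above the stated range. Contact put the lean at about 0.335 rad.
- **Turn in the grip:** the square turned about 0.02 rad in the fingers during seating. I corrected this by tilting the tool.

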